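Refit the pointer knob on a conveyor control and hold it pressed

TASK

The bar-shaped pointer knob has come off the sorting conveyor's control unit: pick it up, turn it so that its pointer matches the flat of the D-shaped shaft, and push it fully home on the shaft. The conveyor only runs while this control is held in, so then press the knob down, shaft and all, well past half of the shaft's 10 mm spring travel, and finish like that, with the gripper still holding the knob pressed down. The knob is brittle: grip it gently, with no more than about 40 N per finger, do not force it down hard (stay under 40 N), and leave the other things on the bench where they are.

Things in the scene. Friction and masses are not known exactly. Their poses are not given: they have to be found in the camera images.
- knob: Loose black bar-shaped pointer knob, about 60 g (40 to 85), lying bore down, 38 mm high. Two flat parallel cheeks 28 mm apart (y = +-14), x -22 to 22 mm, to be gripped; a white line along its top runs to the nose; rounded back to x = -30, tapered nose to x = +38 mm. Origin: on the bore axis at the underside; x along the nose, z up.
- knob_bore (a point): Mouth centre of the knob's D-bore, in its underside (same point and axes as knob). Blind, 16 mm deep, 18 mm across, flat wall on the nose (+x) side 4 mm from the axis: 1 mm play all round the shaft. It goes on only with the nose pointing the way the shaft's flat faces, within about 7 degrees.
- shaft_tip (a point): Top centre of the upright steel D-shaft, 16 mm across, on its axis; flat 3 mm from the axis, top edge chamfered 1.5 mm. x points out of the flat (within 55 degrees of world +x), z up. Unpressed it is 106 mm above the bench. The shaft does not turn; the tip sinks when pressed. With the knob home the bore's ceiling rests on it: knob origin 16 mm below it.
- shaft (a joint): How far the D-shaft is pressed down into the unit, in m: 0 is up, 0.010 is the bottom stop. A spring pushes it back: about 5 N to start it, 8 N at 5 mm, 11 N at 10 mm; below the stop it is rigid. The knob alone does not move it.
- control_box: Grey control unit, fixed, 140 mm (x) by 200 mm (y), 75 mm high; origin at the centre of its underside. The D-shaft stands 40 mm to -y of its centre and 31 mm above its top; a round knob (48 mm across, 26 mm high) is already fitted 55 mm to +y.
- dial: Fixed aluminium dial plate round the D-shaft on the unit's top, 60 mm across, 3 mm thick; origin under its centre, on the shaft's axis. A black index rib on it marks the side (+x) that the shaft's flat faces.
- spare_knob: Bystander: loose round black knob, 44 mm across, 30 mm high; origin at the centre of its underside. Not the one to fit.
- size_ring: Bystander: loose steel fruit-sizing ring, 72 mm outside, 12 mm high; origin at the centre of its underside.
- screwdriver: Bystander: loose screwdriver about 200 mm long, lying flat behind the task's things, roughly along y.
- mug: Bystander: white mug, 76 mm across, 85 mm high; origin at the centre of its underside.
- jar: Bystander: clear jar, 60 mm across, 90 mm high; origin at the centre of its underside.
- bowl: Bystander: steel bowl of fruit, 140 mm across, about 95 mm high; origin at the centre of its underside.
Mind the look-alikes: they are no part of the job. What is shaped like the knob but orange or pink is not meant.

How it is judged:
On the way, in this order (a step that is already met when the one before it is completed fails the run):
1. the knob is picked up off the bench in the gripper (height (world z) of knob above 0.03 m and contact force between knob and the fingers above 2 N), for 0.2 s.
2. the knob sits fully home on the shaft, its bore matched to the flat (z of knob in the frame of shaft_tip below -0.0135 m and horizontal distance between knob and shaft_tip below 0.003 m and angle between knob's own z axis and vertical below 0.12 rad and angle between the x axis of knob and the x axis of shaft_tip, either way round below 0.3 rad), for 0.1 s.
At the end, for the whole second after the job is handed in: The gripper still holds the knob, fully home on the D-shaft (origin at least 13.5 mm below the tip, within 3 mm of its axis, tilt under 7 degrees, nose within 17 degrees of the flat's direction), pressing the shaft in more than 5 mm of its 10 mm, through the last second (all of step 2 and value of joint shaft above 0.005 m and contact force between knob and shaft above 5 N and contact force between knob and the fingers above 5 N); the arm keeps its last pose, push and grip.
It fails at once if the brittle knob is squeezed with more than about 40 N per finger (95 N summed over both fingers) (contact force between knob and the fingers above 95 N).
It fails at once if the knob is forced onto the shaft with more than 40 N (contact force between knob and shaft above 40 N).
It fails at once if a bystander is pushed more than 30 mm from its place (distance of any of spare_knob, size_ring, screwdriver, mug, jar, bowl from where it was at the start of the episode above 0.03 m).
It also fails if it takes over 48 s, if anything falls off the work surface, if the arm or the gripper's body presses on something with over 40 N, if the wrist force passes 120 N, or if a joint passes its speed limit or range.

ROBOT

A 7-joint arm with a two-finger parallel gripper is mounted at the origin on the work surface. World frame = base frame: x ahead of the robot, y to its left, z up, the work surface at z = 0. Lengths are in m, angles in rad, forces in N, time in s.
With the tool pointing down it reaches from about 0.4 to 0.875 m from the base axis. Payload 6.5 kg.
Tool frame: the origin (TCP) lies midway between the tips of the shut fingers; the grasp point (between the pads) lies 19 mm behind it; x points along the fingers, z is the direction in which the jaws open and shut, and the axes are right-handed (so a half turn about x gives the same grasp; the last joint's range is limited). The gripper opens to 88 mm and grips with 3 to 60 N. Pads are 18 mm wide; open, the fingers measure 123 mm over their backs; the gripper's body (75 mm by 187 mm) begins 45 mm behind the grasp point.
Start: joints at [-1.398, 0.536, -0.004, 1.538, 0.003, 1.067, -0.071], TCP at [0.154, 0.632, 0.239] pointing down, gripper open.
Joint ranges: [-2.7, 2.7], [-0.37, 2.16], [-1.27, 1.26], [0.24, 2.4], [-1.31, 4.45], [0.19, 1.91], [-2.76, 2.76]. Speed limits (rad/s): [2.39, 2.39, 3.14, 3.14, 3.14, 3.14, 3.14].

INTERFACE

Orientations are given as [roll, pitch, yaw] about the fixed x, y, z axes, in that order (R = Rz(yaw) Ry(pitch) Rx(roll)).
In Python, from rig import observe, grab_frame, ticket, outline_of, mark_of gives the robot as it stands. The module is installed in compiled form; this text tells all that it offers.
- The arm moves only by the tool step_arm, never from a script. Its argument "deltas" is a list of rows, each an object of numbers: "tx", "ty", "tz": the shift along the tool's x, y, z in mm; "twist": the turn about the tool's x in rad. A call has 1 to 10 rows; each row shifts and turns the commanded pose from where the row before left it, along the tool's axes as they then stand; what a row does not reach is not made up. A row lasts 1/8 s, in which the tool goes at most 62.5 mm and 10.7 degrees, less where a joint would pass 70% of its speed; a pose out of reach is approached as far as the arm can. A call with a gripper value outside its range is refused whole. "grip" is the opening, from 0 (shut) to 1 (fully open), set as the call begins (left out, the last holds). The fingers move at their own pace and stop on an object; the grip force is fixed at half the most. Time passes only in rows, so rows that do not move let the fingers close. It gives the time, the measured TCP pose, the force and the opening at its end, in the units of the state.
- observe(): the state, without advancing time (a new reading comes with each control period).
- grab_frame(name): name is "side" or "top"; returns a dict with "img" (384x512x3 uint8, red, green, blue), "depth" (384x512 float32, m along the optical axis (not along the pixel's ray), 0 where there is no reading), "K" (3x3 intrinsics, pixels), "view" (4x4, takes a point from world to camera coordinates). Camera axes: x right, y up, looking along -z (the intrinsics and any distortion apply to the point x, -y, -z); pixel columns grow to the right and rows downward; lengths in m; the calibration is good to about 2 mm. A picture is of the moment at which its call begins.
- ticket.sign_off(): hands the job in, once; it reports no verdict.
Trained networks look in a picture, given as the dict that the camera call returned (one of the last four; its "shot" number tells which), for a name from the list of things; names that differ only in an ending like _2 or _b are one class to them, and where a whole thing is asked for, a point or a joint stands for the part that bears it (a point fixed in the world has none). Each returns a list of dicts, best first, with "p" (0 to 1); they miss things now and then, are a little off and sometimes report something else, mostly with a low value. They report only what shows in the picture. A call takes as long as a camera call. They do not tell look-alikes from the thing itself.
- outline_of(picture, query): "pixels" (384x512 bool, what is visible of it) and "location" ([column, row] in pixels, amid what is visible of it).
- mark_of(picture, query): "location" ([column, row] in pixels: a listed point, or the origin of a listed thing).
The state is a dict: "clock": time; "qpos": joint angles; "qvel": joint speeds; "effort": joint torques, N m; "eef_pos": TCP position; "tool_rot": TCP orientation; "ft_force": force on the tool from outside, world axes, zero at the start; "moment": the same for the moment, N m; "grip_width": finger opening in m.
Only numpy, scipy, OpenCV 4.12 (cv2) and the standard library are available. Lean on these libraries where they do the work, as an engineer would, in place of code of your own. Each camera call takes 0.05 s, during which the arm holds its last target.

## Working session

There is one attempt and no reset: what is moved stays moved. The work goes in short steps, Python scripts to look and compute and a tool call to move; the robot and the scene stay as the last step left them, time stands still between calls to the robot, and variables do not carry over. Pictures are saved under pics/ and viewed, and the job is handed in when it is done.

Besides the shell and the picture viewer there is one more tool, called as name([rows], argument=value, ...), one row to a line, values as JSON. step_arm: Moves the arm, as the interface text tells. Its arguments: {"type":"object","properties":{"deltas":{"type":"array","items":{"type":"object","properties":{"tx":{"type":"number"},"ty":{"type":"number"},"tz":{"type":"number"},"twist":{"type":"number"}}}},"grip":{"type":"number"}},"required":["deltas"]}

```bash
mkdir -p pics; cat > h.py <<'E'
import numpy as np, cv2
from rig import observe, grab_frame, ticket, outline_of, mark_of
def save(f,n): cv2.imwrite('pics/'+n,f['img'][:,:,::-1])
def deproj(f,u,v,d):
    K=f['K'];V=np.array(f['view']);u=np.asarray(u,float);v=np.asarray(v,float)
    p=np.stack([(u-K[0,2])/K[0,0]*d,-(v-K[1,2])/K[1,1]*d,-d*np.ones_like(u)],-1)
    return (p-V[:3,3])@V[:3,:3]
def proj(f,P):
    K=f['K'];V=np.array(f['view']);c=np.asarray(P)@V[:3,:3].T+V[:3,3]
    return np.stack([K[0,0]*c[...,0]/-c[...,2]+K[0,2],K[1,1]*-c[...,1]/-c[...,2]+K[1,2]],-1)
def rayz(f,uv,z):
    a=deproj(f,uv[0],uv[1],0.0);b=deproj(f,uv[0],uv[1],1.0)
    return a+(b-a)*(z-a[2])/(b[2]-a[2])
def cloud(f,m=None):
    d=f['depth'];v,u=np.nonzero((d>0)&(m if m is not None else True))
    return deproj(f,u,v,d[v,u]),u,v
E
python3 - <<'E'
from h import *
o=observe();print({k:np.round(v,3) for k,v in o.items()})
for n in ('top','side'):
    f=grab_frame(n);save(f,n+'0.png');print(n,f.keys(),f['K'],np.round(f['view'],3))
    for q in ('knob','shaft_tip','knob_bore','dial','control_box'):
        print(q,[(np.round(r['location'],1),round(r['p'],2)) for r in mark_of(f,q)],[(np.round(r['location'],1),round(r['p'],2),r['pixels'].sum()) for r in outline_of(f,q)])
E
```

```text
{'clock': np.float64(0.0), 'qpos': array([-1.398,  0.537, -0.004,  1.539,  0.003,  1.067, -0.071]), 'qvel': array([ 0.001, -0.   , -0.002, -0.002,  0.   ,  0.001,  0.001]), 'effort': array([-0.0000e+00, -5.7096e+01,  9.9100e-01, -2.5160e+01, -5.6000e-02,
        1.8000e-02,  0.0000e+00]), 'eef_pos': array([0.154, 0.631, 0.238]), 'tool_rot': array([-3.095,  1.569, -1.763]), 'ft_force': array([ 0.514,  0.688, -0.611]), 'moment': array([-0.021,  0.002,  0.037]), 'grip_width': np.float64(0.088)}
top dict_keys(['img', 'depth', 'K', 'view', 'shot']) [[402.08972821   0.         249.33229502]
 [  0.         402.08972821 195.45349639]
 [  0.           0.           1.        ]] [[ 0.024 -0.999 -0.024  0.06 ]
 [ 0.987  0.02   0.161 -0.571]
 [-0.161 -0.027  0.987 -1.277]
 [ 0.     0.     0.     1.   ]]
knob [(array([389.5, 239.1]), 0.76), (array([359. , 227.9]), 0.53), (array([365.4, 258.7]), 0.46)] [(array([393.8, 238.9]), 0.73, np.int64(169)), (array([360.4, 225.4]), 0.52, np.int64(178)), (array([363.8, 257. ]), 0.52, np.int64(138))]
shaft_tip [(array([233.1, 199.9]), 0.61), (array([127.4, 168
[... 796 characters left out ...]
.     0.     1.   ]]
knob [(array([176.7, 346.7]), 0.73), (array([219.9, 336.6]), 0.69)] [(array([205., 375.]), 0.82, np.int64(321)), (array([222.6, 332.5]), 0.64, np.int64(625)), (array([176.8, 342.9]), 0.59, np.int64(597))]
shaft_tip [(array([242.9, 181.7]), 0.44)] [(array([241.4, 183.1]), 0.43, np.int64(35))]
knob_bore [(array([223.7, 334.1]), 0.77), (array([176. , 346.3]), 0.67)] [(array([174.1, 341.3]), 0.87, np.int64(608)), (array([200.4, 372.3]), 0.72, np.int64(321)), (array([222.1, 327.9]), 0.69, np.int64(616))]
dial [(array([242.1, 189.7]), 0.74)] [(array([241.6, 186.6]), 0.7, np.int64(182))]
control_box [(array([243.6, 196.8]), 0.71)] [(array([246.3, 191.3]), 0.58, np.int64(2592))]
```

View images.

View pics/top0.png

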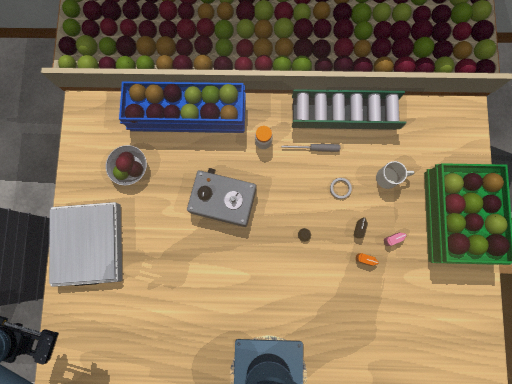

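View pics/side0.png

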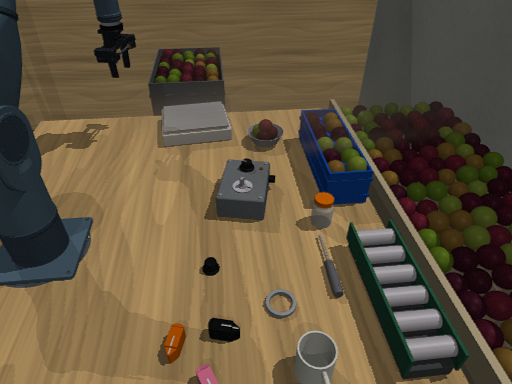

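```bash
python3 - <<'E'
import cv2
t=cv2.imread('pics/top0.png');s=cv2.imread('pics/side0.png')
a=cv2.resize(t[205:280,330:420],None,fx=4.4,fy=4.4,interpolation=cv2.INTER_CUBIC)
b=cv2.resize(s[304:384,150:250],None,fx=4,fy=4,interpolation=cv2.INTER_CUBIC)
c=cv2.resize(t[170:230,195:265],None,fx=5,fy=5,interpolation=cv2.INTER_CUBIC)
d=cv2.resize(s[155:225,200:290],None,fx=4,fy=4,interpolation=cv2.INTER_CUBIC)
import numpy as np
def pad(i,h=330,w=400): 
    o=np.zeros((h,w,3),np.uint8);i=i[:h,:w];o[:i.shape[0],:i.shape[1]]=i;return o
cv2.imwrite('pics/crop0.png',np.vstack([np.hstack([pad(a,300),pad(b,300)]),np.hstack([pad(c,300),pad(d,300)])]))
E
```

```text
(no output)
```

View pics/crop0.png

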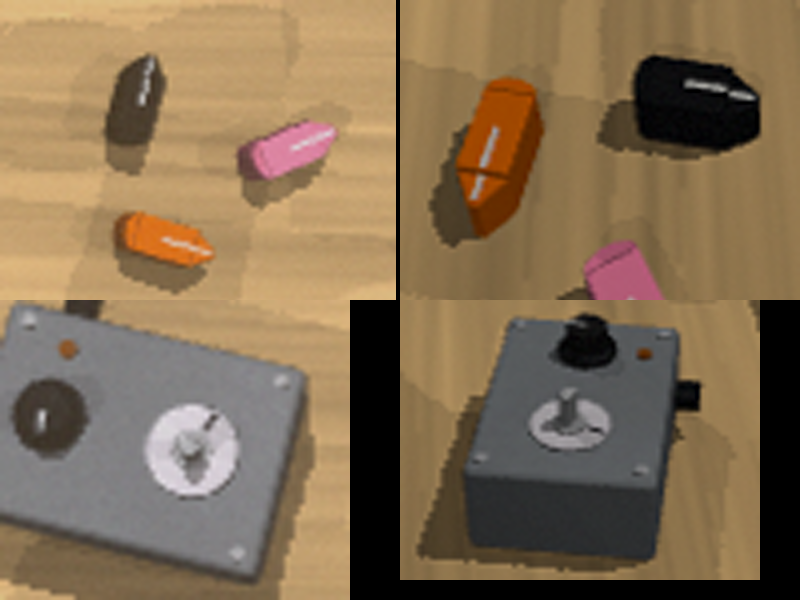

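Possible picks in the top view are the black bar knob (361,228), orange bar (367,259), pink bar (396,239) and round black spare (304,235). I choose the black bar knob at (361,228). The crop confirms it: black, white line, nose pointing up the image, roughly world +x. The D-shaft sits at (233,200) with its rib toward the upper right.

```bash
cat > meas.py <<'E'
from h import *
fs={n:[grab_frame(n) for _ in range(2)] for n in ('top','side')}
for n,l in fs.items():
    P=np.vstack([cloud(f)[0] for f in l]); C=np.vstack([f['img'][cloud(f)[2],cloud(f)[1]] for f in l]).astype(int)
    # bench
    f=l[0]
    k0=rayz(f,(360.5,228) if n=='top' else (224,330),0.02)
    b=(np.hypot(*(P[:,:2]-k0[:2]).T)<0.1)
    dark=C.max(1)<80
    print(n,'k0',np.round(k0,3),'bench z',np.median(P[b&~dark,2]))
    s=b&(P[:,2]>0.022)&(np.hypot(*(P[:,:2]-k0[:2]).T)<0.055)&(C.max(1)-C.min(1)<60)
    q=P[s]
    print('knob pts',s.sum(),'ztop',np.percentile(q[:,2],[50,90]))
    r=cv2.minAreaRect((q[:,:2]*1000).astype(np.float32));print('rect mm',r, 'mean',q.mean(0))
    w,v=np.linalg.eigh(np.cov(q[:,:2].T));print('axis deg',np.degrees(np.arctan2(v[1,1],v[0,1]))%180)
    # white line
    wl=(np.hypot(*(P[:,:2]-k0[:2]).T)<0.055)&(P[:,2]>0.02)&(C.min(1)>110)
    print('white',wl.sum());
    if wl.sum()>4:
        m=P[wl];w,v=np.linalg.eigh(np.cov(m[:,:2].T));print('line mean',m.mean(0),'deg',np.degrees(np.arctan2(v[1,1],v[0,1]))%180)
    # shaft
    s0=rayz(f,(233,199.5) if n=='top' else (242.5,182),0.1)
    s=(np.hypot(*(P[:,:2]-s0[:2]).T)<0.04)&(P[:,2]>0.09)
    print('s0',np.round(s0,3),'shaft pts',s.sum(), P[s].mean(0) if s.any() else '', np.percentile(P[s][:,2],[50,95]) if s.any() else '')
    bx=(np.hypot(*(P[:,:2]-s0[:2]).T)<0.3)&(abs(P[:,2]-0.075)<0.004)&(np.hypot(*(P[:,:2]-s0[:2]).T)<0.17)
    r=cv2.minAreaRect((P[bx][:,:2]*1000).astype(np.float32));print('box',r,'z',np.median(P[bx][:,2]))
    # dial: bright pixels, z .07-.085
    d=(np.hypot(*(P[:,:2]-s0[:2]).T)<0.05)&(abs(P[:,2]-0.078)<0.004)&(C.min(1)>150)
    if d.sum()>5: print('dial',d.sum(),cv2.minEnclosingCircle((P[d][:,:2]*1000).astype(np.float32)))
    for q,z in (('shaft_tip',.106),('dial',.075),('knob',0.0),('knob_bore',0.0)):
        for r in mark_of(f,q)[:3]: print(n,q,round(r['p'],2),np.round(rayz(f,r['location'],z),4))
E
python3 meas.py
python3 - <<'E'
from h import *
for n,(u,v) in (('top',(233,200)),('side',(242,185))):
    f=grab_frame(n)
    cv2.imwrite('pics/z%s.png'%n,cv2.resize(f['img'][v-22:v+22,u-28:u+28,::-1],None,fx=13,fy=13,interpolation=cv2.INTER_CUBIC))
E
```

```text
top k0 [ 0.472 -0.296  0.02 ] bench z -0.00016268947782178706
knob pts 351 ztop [0.03667079 0.04055531]
rect mm ((474.8852844238281, -295.6636962890625), (29.222415924072266, 68.48889923095703), 76.29749298095703) mean [ 0.47134968 -0.29426139  0.03614979]
axis deg 163.5570418180172
white 22
line mean [ 0.48741541 -0.30039302  0.03618583] deg 162.8049895563437
s0 [0.547 0.122 0.1  ] shaft pts 37 [0.54726606 0.1241732  0.10414771] [0.10421499 0.10984253]
box ((557.9120483398438, 162.06558227539062), (199.43914794921875, 139.56631469726562), 77.20639038085938) z 0.07490728954222892
dial 375 ((549.5064086914062, 123.72081756591797), 30.090852737426758)
top shaft_tip 0.54 [0.553  0.1202 0.106 ]
top dial 0.53 [0.5424 0.1295 0.075 ]
top knob 0.63 [ 0.3707 -0.3064  0.    ]
top knob 0.57 [ 0.4772 -0.2917  0.    ]
top knob 0.54 [ 0.438  -0.4005  0.    ]
top knob_bore 0.72 [ 0.3665 -0.3073  0.    ]
top knob_bore 0.72 [ 0.4446 -0.4011  0.    ]
top knob_bore 0.68 [ 0.4672 -0.2932  0.    ]
side k0 [ 0.475 -0.299  0.02 ] bench z -0.00030633150691690945
knob pts 898 ztop [0.03662568 0.03877037]
rect mm ((474.136474609375, -298.33056640625), (30.01511573791504, 68.0406494140625), 73.1446533203125) mean [ 0.47260858 -0.30056445  0.03495673]
axis deg 164.5520467296004
white 34
line mean [ 0.48674337 -0.30077523  0.03642349] deg 164.54288041988255
s0 [0.55 0.11 0.1 ] shaft pts 60 [0.54660649 0.12041562 0.09996124] [0.10128443 0.10692381]
box ((557.4742431640625, 159.400390625), (202.31553649902344, 138.92843627929688), 77.0027847290039) z 0.07447900874135821
dial 116 ((548.8193969726562, 123.08019256591797), 27.96930694580078)
side shaft_tip 0.45 [0.5545 0.1061 0.106 ]
side dial 0.55 [0.5498 0.1139 0.075 ]
side knob 0.72 [ 0.371  -0.3109  0.    ]
side knob 0.68 [ 0.4615 -0.2928  0.    ]
side knob_bore 0.82 [ 0.3692 -0.3078  0.    ]
side knob_bore 0.76 [ 0.4722 -0.2956  0.    ]
```

View pics/ztop.png

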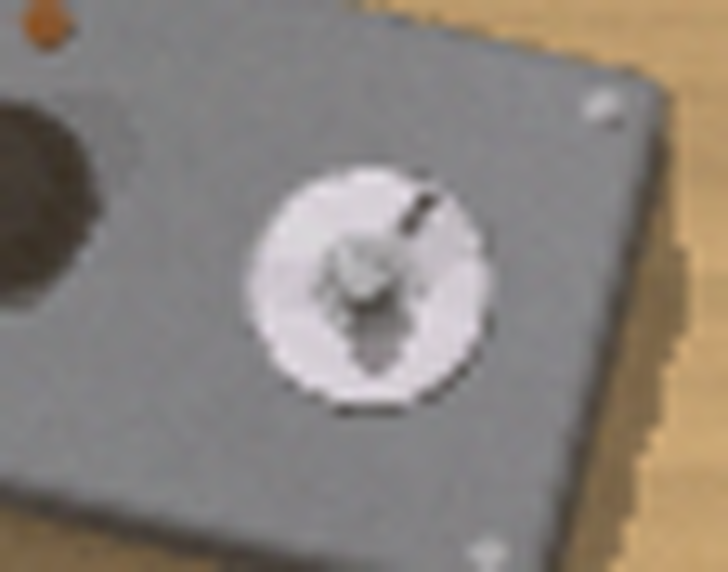

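View pics/zside.png

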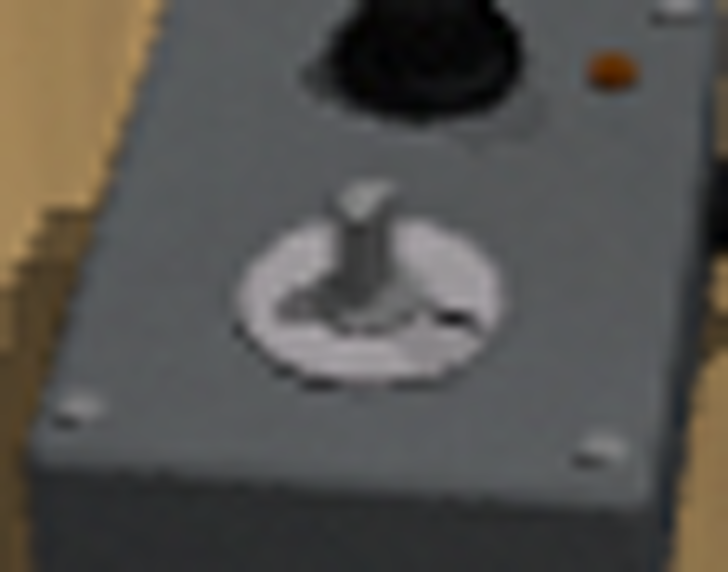

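```bash
python3 - <<'E'
from h import *
c=np.array([.5491,.1233])
for n,(u,v),pts in (('top',(233,200),[(402,235),(434,197),(418,216)]),('side',(242,185),[(435,315),(480,325),(455,318)])):
    f=grab_frame(n)
    for z in(.078,.081):
        for x,y in pts:
            p=rayz(f,((x+.5)/13-.5+u-28,(y+.5)/13-.5+v-22),z); d=p[:2]-c
            print(n,z,np.round(p,4),round(np.degrees(np.arctan2(d[1],d[0])),1),round(np.hypot(*d)*1000,1))
    # dark pixels in annulus by intensity, bright plate
    g=f['img'].astype(float).mean(2)
    P,uu,vv=cloud(f); d=P[:,:2]-c;r=np.hypot(*d.T)
    m=(r<.029)&(r>.013)&(abs(P[:,2]-.08)<.006)
    a=np.degrees(np.arctan2(d[m,1],d[m,0])); I=g[vv[m],uu[m]]
    for lo in range(-80,81,10):
        s=(a>=lo)&(a<lo+10); print(lo,s.sum(),np.round(np.sort(I[s])[:4]),end=' | ')
    print()
E
```

```text
top 0.078 [0.5627 0.1159 0.078 ] -28.5 15.4
top 0.078 [0.5724 0.1083 0.078 ] -32.9 27.7
top 0.078 [0.5675 0.1121 0.078 ] -31.3 21.5
top 0.081 [0.5622 0.1157 0.081 ] -30.1 15.1
top 0.081 [0.5718 0.1081 0.081 ] -33.8 27.4
top 0.081 [0.567  0.1119 0.081 ] -32.4 21.2
-80 5 [189. 194. 196. 203.] | -70 6 [179. 186. 188. 189.] | -60 5 [187. 187. 189. 189.] | -50 5 [180. 190. 191. 191.] | -40 6 [ 92. 115. 119. 157.] | -30 6 [ 79. 118. 158. 168.] | -20 5 [183. 196. 204. 209.] | -10 5 [207. 211. 212. 212.] | 0 6 [209. 209. 211. 212.] | 10 6 [175. 208. 212. 213.] | 20 6 [183. 210. 211. 213.] | 30 4 [210. 212. 214. 215.] | 40 6 [210. 213. 214. 215.] | 50 4 [208. 213. 216. 216.] | 60 6 [186. 188. 214. 214.] | 70 5 [201. 201. 202. 202.] | 80 4 [199. 202. 203. 203.] | 
side 0.078 [0.563  0.1141 0.078 ] -33.6 16.7
side 0.078 [0.5727 0.1094 0.078 ] -30.4 27.4
side 0.078 [0.5674 0.1125 0.078 ] -30.5 21.2
side 0.081 [0.5627 0.1103 0.081 ] -43.7 18.8
side 0.081 [0.5724 0.1057 0.081 ] -37.1 29.2
side 0.081 [0.5671 0.1088 0.081 ] -39.0 23.1
-80 3 [113. 140. 143.] | -70 6 [128. 132. 133. 134.] | -60 6 [ 84. 106. 134. 137.] | -50 4 [126. 128. 136. 140.] | -40 5 [34. 41. 83. 94.] | -30 4 [ 99. 107. 108. 148.] | -20 4 [140. 149. 152. 158.] | -10 4 [147. 154. 154. 155.] | 0 5 [153. 154. 154. 157.] | 10 5 [135. 150. 152. 155.] | 20 3 [133. 136. 159.] | 30 3 [151. 153. 155.] | 40 3 [148. 156. 162.] | 50 3 [155. 160. 162.] | 60 4 [122. 124. 147. 156.] | 70 1 [118.] | 80 0 [] |
```

```bash
cat > st.py <<'E'
from h import *
from scipy.spatial.transform import Rotation as Ro
def st():
    o=observe();R=Ro.from_euler('xyz',o['tool_rot']).as_matrix()
    return o,R
def yaw(v): return np.degrees(np.arctan2(v[1],v[0]))
def show():
    o,R=st();print('t',round(float(o['clock']),2),'pos',np.round(o['eef_pos'],4),'x',np.round(R[:,0],3),'yawy',round(yaw(R[:,1]),2),'yawz',round(yaw(R[:,2]),2),'F',np.round(o['ft_force'],1),'w',round(float(o['grip_width']),4),'q',np.round(o['qpos'],2))
    return o,R
def to(p):
    o,R=st();print('delta mm',np.round(R.T@(np.array(p)-o['eef_pos'])*1000,1))
if __name__=='__main__':
    import sys
    o,R=show();print(np.round(R,3))
    for a in sys.argv[1:]: to([float(t) for t in a.split(',')])
E
python3 st.py .5,.25,.239 .471,-.296,.239
python3 - <<'E'
from h import *
f=grab_frame('top')
for q in ('mug','jar','spare_knob','size_ring','screwdriver','bowl'):
    print(q,[(round(r['p'],2),np.round(rayz(f,r['location'],0.0),3)) for r in mark_of(f,q)[:2]])
E
```

```text
t 1.9 pos [0.1537 0.6316 0.2387] x [ 0.  0. -1.] yawy 166.32 yawz 76.32 F [-0.4  0.4  0.6] w 0.0883 q [-1.4   0.54 -0.    1.54  0.    1.07 -0.07]
[[ 0.    -0.972  0.236]
 [ 0.     0.236  0.972]
 [-1.    -0.     0.   ]]
delta mm [-3.000e-01 -4.267e+02 -2.888e+02]
delta mm [-3.000e-01 -5.276e+02 -8.262e+02]
mug [(0.72, array([ 0.646, -0.39 ,  0.   ]))]
jar [(0.86, array([0.78, 0.03, 0.  ]))]
spare_knob [(0.45, array([ 0.446, -0.114,  0.   ])), (0.28, array([ 0.646, -0.396,  0.   ]))]
size_ring [(0.69, array([ 0.614, -0.241,  0.   ])), (0.67, array([ 0.648, -0.388,  0.   ]))]
screwdriver [(0.79, array([ 0.749, -0.137,  0.   ])), (0.35, array([ 0.635, -0.393,  0.   ]))]
bowl [(0.56, array([0.659, 0.488, 0.   ]))]
```

step_arm([
  {"ty":-42.7,"tz":-28.9},
  {"ty":-42.7,"tz":-28.9},
  {"ty":-42.7,"tz":-28.9},
  {"ty":-42.7,"tz":-28.9},
  {"ty":-42.7,"tz":-28.9},
  {"ty":-42.7,"tz":-28.9},
  {"ty":-42.7,"tz":-28.9},
  {"ty":-42.7,"tz":-28.9},
  {"ty":-42.7,"tz":-28.9},
  {"ty":-42.7,"tz":-28.9},
], grip=1)

```text
invalid input
```

step_arm([
  {"ty":-10,"tz":-53.5},
  {"ty":-10,"tz":-53.5},
  {"ty":-10,"tz":-53.5},
  {"ty":-10,"tz":-53.5},
  {"ty":-10,"tz":-53.5},
  {"ty":-10,"tz":-53.5},
  {"ty":-10,"tz":-53.5},
  {"ty":-10,"tz":-53.5},
  {"ty":-10,"tz":-53.5},
  {"ty":-10,"tz":-53.5},
])

```text
invalid input
```

```bash
python3 st.py .471,-.2965,.12
```

```text
t 2.25 pos [0.1538 0.6315 0.2387] x [ 0. -0. -1.] yawy 166.32 yawz 76.32 F [-0.3  0.9 -0.2] w 0.0881 q [-1.4   0.54 -0.    1.54  0.    1.07 -0.07]
[[ 0.    -0.972  0.237]
 [-0.     0.237  0.972]
 [-1.    -0.    -0.   ]]
delta mm [ 118.8 -527.8 -826.7]
```

step_arm([
  {"tx":0,"ty":-42.7,"tz":-28.9,"twist":0},
], grip=1)

```text
clock: 2.38
eef_pos: [0.1848, 0.5954, 0.2385]
tool_rot: [1.05, 1.568, 2.389]
ft_force: [1.1, -0.6, -0.3]
grip_width: 0.0876
```

step_arm([
  {"tx":0,"ty":-42.7,"tz":-28.9,"twist":0},
  {"tx":0,"ty":-42.7,"tz":-28.9,"twist":0},
  {"tx":0,"ty":-42.7,"tz":-28.9,"twist":0},
  {"tx":0,"ty":-42.7,"tz":-28.9,"twist":0},
  {"tx":0,"ty":-42.7,"tz":-28.9,"twist":0},
  {"tx":0,"ty":-42.7,"tz":-28.9,"twist":0},
  {"tx":0,"ty":-42.7,"tz":-28.9,"twist":0},
  {"tx":0,"ty":-42.7,"tz":-28.9,"twist":0},
  {"tx":0,"ty":-42.7,"tz":-28.9,"twist":0},
])

```text
clock: 3.5
eef_pos: [0.5013, 0.2485, 0.239]
tool_rot: [-0.662, 1.57, 0.67]
ft_force: [0.3, 0.8, -0.1]
grip_width: 0.0878
```

step_arm([
  {"tx":0,"ty":-10,"tz":-53.5,"twist":0},
  {"tx":0,"ty":-10,"tz":-53.5,"twist":0},
  {"tx":0,"ty":-10,"tz":-53.5,"twist":0},
  {"tx":0,"ty":-10,"tz":-53.5,"twist":0},
  {"tx":0,"ty":-10,"tz":-53.5,"twist":0},
  {"tx":0,"ty":-10,"tz":-53.5,"twist":0},
  {"tx":0,"ty":-10,"tz":-53.5,"twist":0},
  {"tx":0,"ty":-10,"tz":-53.5,"twist":0},
  {"tx":0,"ty":-10,"tz":-53.5,"twist":0},
  {"tx":0,"ty":-10,"tz":-53.5,"twist":0},
])

```text
clock: 4.75
eef_pos: [0.4709, -0.2953, 0.239]
tool_rot: [-1.375, 1.57, -0.043]
ft_force: [0.5, 0.6, 0.1]
grip_width: 0.0878
```

```bash
python3 st.py .471,-.2965,.12
```

```text
t 4.75 pos [ 0.4709 -0.2953  0.239 ] x [ 0.001 -0.    -1.   ] yawy 166.34 yawz 76.34 F [0.5 0.6 0.1] w 0.0878 q [ 0.18  0.39  0.38  1.81 -0.17  0.97  1.97]
[[ 0.001 -0.972  0.236]
 [-0.     0.236  0.972]
 [-1.    -0.001  0.   ]]
delta mm [119.   -0.3  -1.1]
```

step_arm([
  {"tx":0,"ty":0,"tz":-1,"twist":0.04},
  {"tx":45,"ty":0,"tz":0,"twist":0},
  {"tx":45,"ty":0,"tz":0,"twist":0},
  {"tx":40,"ty":0,"tz":0,"twist":0},
  {"tx":30,"ty":0,"tz":0,"twist":0},
  {"tx":25,"ty":0,"tz":0,"twist":0},
  {"tx":20,"ty":0,"tz":0,"twist":0},
  {"tx":15,"ty":0,"tz":0,"twist":0},
  {"tx":11,"ty":0,"tz":0,"twist":0},
  {"tx":0,"ty":0,"tz":0,"twist":0},
])

```text
clock: 6.0
eef_pos: [0.4705, -0.2945, 0.0073]
tool_rot: [1.232, 1.57, 2.524]
ft_force: [-0.1, -0.5, 0.4]
grip_width: 0.0885
```

```bash
python3 st.py .471,-.2965,.007; python3 - <<'E'
from h import *
f=grab_frame('side')
cv2.imwrite('pics/pre.png',cv2.resize(f['img'][284:384,150:300,::-1],None,fx=5,fy=5,interpolation=cv2.INTER_CUBIC))
E
```

```text
t 6.0 pos [ 0.4705 -0.2945  0.0073] x [-0.001  0.    -1.   ] yawy 164.02 yawz 74.02 F [-0.1 -0.5  0.4] w 0.0885 q [ 0.29  0.75  0.25  1.91 -0.34  0.52  2.06]
[[-0.001 -0.961  0.275]
 [ 0.     0.275  0.961]
 [-1.     0.001  0.   ]]
delta mm [ 0.3 -1.1 -1.8]
```

View pics/pre.png

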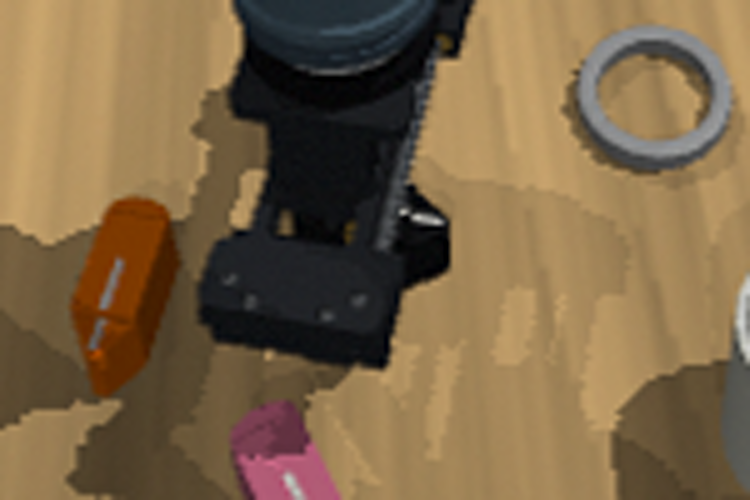

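The side view shows the black knob's nose and white line at crop (425,220), between the open fingers. The orange and pink look-alikes are clear of the gripper. Closing now.

step_arm([
  {"tx":0,"ty":-1,"tz":-2,"twist":0},
  {"tx":0,"ty":0,"tz":0,"twist":0},
])

```text
clock: 6.3
eef_pos: [0.4715, -0.2975, 0.0083]
tool_rot: [-1.906, 1.569, -0.614]
ft_force: [0.5, 0.4, -0.1]
grip_width: 0.0879
```

step_arm([
  {"tx":0,"ty":0,"tz":0,"twist":0},
  {"tx":0,"ty":0,"tz":0,"twist":0},
  {"tx":0,"ty":0,"tz":0,"twist":0},
  {"tx":0,"ty":0,"tz":0,"twist":0},
  {"tx":0,"ty":0,"tz":0,"twist":0},
  {"tx":0,"ty":0,"tz":0,"twist":0},
  {"tx":0,"ty":0,"tz":0,"twist":0},
  {"tx":0,"ty":0,"tz":0,"twist":0},
], grip=0)

```text
clock: 7.3
eef_pos: [0.4711, -0.2968, 0.0077]
tool_rot: [0.253, 1.571, 1.545]
ft_force: [0.5, 0.6, -0.7]
grip_width: 0.0282
```

```bash
python3 st.py
```

```text
t 7.3 pos [ 0.4711 -0.2968  0.0077] x [ 0.  0. -1.] yawy 164.03 yawz 74.03 F [ 0.5  0.6 -0.7] w 0.0282 q [ 0.29  0.75  0.25  1.91 -0.34  0.52  2.07]
[[ 0.    -0.961  0.275]
 [ 0.     0.275  0.961]
 [-1.     0.     0.   ]]
```

step_arm([
  {"tx":-10,"ty":0,"tz":0,"twist":0},
  {"tx":-20,"ty":0,"tz":0,"twist":0},
  {"tx":-30,"ty":0,"tz":0,"twist":0},
  {"tx":-40,"ty":0,"tz":0,"twist":0},
  {"tx":-40,"ty":0,"tz":0,"twist":0},
  {"tx":-30,"ty":0,"tz":0,"twist":0},
  {"tx":0,"ty":0,"tz":0,"twist":0.1},
  {"tx":0,"ty":0,"tz":0,"twist":0.1},
  {"tx":0,"ty":0,"tz":0,"twist":0.08},
])

```text
clock: 8.43
eef_pos: [0.4711, -0.2969, 0.1793]
tool_rot: [-1.194, 1.569, -0.185]
ft_force: [-0.5, 0.1, -0.8]
grip_width: 0.028
```

```bash
python3 st.py .5494,.123,.178
```

```text
t 8.43 pos [ 0.4711 -0.2969  0.1793] x [ 0.001 -0.    -1.   ] yawy 147.81 yawz 57.81 F [-0.5  0.1 -0.8] w 0.028 q [ 0.14  0.48  0.44  1.86 -0.27  0.86  1.73]
[[ 0.001 -0.846  0.533]
 [-0.     0.533  0.846]
 [-1.    -0.001  0.001]]
delta mm [  1.3 157.5 397.1]
```

step_arm([
  {"tx":0,"ty":15.7,"tz":39.7,"twist":0},
  {"tx":0,"ty":15.7,"tz":39.7,"twist":0},
  {"tx":0,"ty":15.7,"tz":39.7,"twist":0},
  {"tx":0,"ty":15.7,"tz":39.7,"twist":0},
  {"tx":0,"ty":15.7,"tz":39.7,"twist":0},
  {"tx":0,"ty":15.7,"tz":39.7,"twist":0},
  {"tx":0,"ty":15.7,"tz":39.7,"twist":0},
  {"tx":0,"ty":15.7,"tz":39.7,"twist":0},
  {"tx":0,"ty":15.7,"tz":39.7,"twist":0},
  {"tx":0,"ty":15.7,"tz":39.7,"twist":0},
])

```text
clock: 9.68
eef_pos: [0.5487, 0.1243, 0.1793]
tool_rot: [-0.638, 1.569, 0.374]
ft_force: [1.2, 0.1, -1.2]
grip_width: 0.0276
```

step_arm([
  {"tx":20,"ty":0,"tz":0,"twist":0},
  {"tx":20,"ty":0,"tz":0,"twist":0},
  {"tx":10,"ty":0,"tz":0,"twist":0},
  {"tx":0,"ty":0,"tz":0,"twist":0},
])

```text
clock: 10.18
eef_pos: [0.5482, 0.1227, 0.1281]
tool_rot: [2.462, 1.57, -2.81]
ft_force: [-0.2, 0.3, -1.1]
grip_width: 0.0279
```

```bash
python3 st.py .5494,.123,.128; python3 - <<'E'
from h import *
a=[]
for n,(u,v) in (('top',(233,200)),('side',(242,175))):
    f=grab_frame(n);a.append(cv2.resize(f['img'][v-35:v+35,u-30:u+30,::-1],(390,455),interpolation=cv2.INTER_CUBIC))
    if n=='side':
        p=proj(f,np.array([[.549,.1233,.106],[.5494,.123,.1203]]));print(p, (p-[212,140])*6.5)
cv2.imwrite('pics/over.png',np.hstack(a))
E
```

```text
t 10.18 pos [0.5482 0.1227 0.1281] x [-0. -0. -1.] yawy 147.96 yawz 57.96 F [-0.2  0.3 -1.1] w 0.0279 q [-0.56  0.55  0.35  1.88 -0.26  0.76  0.94]
[[-0.    -0.848  0.53 ]
 [-0.     0.53   0.848]
 [-1.     0.    -0.   ]]
delta mm [ 0.1 -0.8  0.8]
[[241.79093783 177.52179806]
 [241.84791683 173.59199841]] [[193.64109587 243.8916874 ]
 [194.01145942 218.34798965]]
```

View pics/over.png

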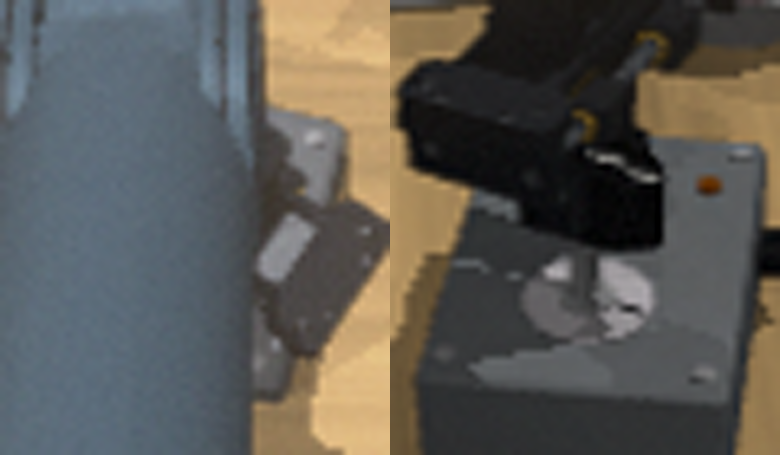

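```bash
cat > av.py <<'E'
from st import *
import sys
n=int(sys.argv[1]) if len(sys.argv)>1 else 6
p=[];F=[];M=[]
for i in range(n):
    grab_frame('side');o,R=st();p.append(o['eef_pos']);F.append(o['ft_force']);M.append(o['moment'])
p=np.array(p);print('t',round(float(o['clock']),2),'mean',np.round(p.mean(0),4),'sd',np.round(p.std(0),4),'F',np.round(np.mean(F,0),2),'M',np.round(np.mean(M,0),3),'w',o['grip_width'],'tilt x',np.round(R[:,0],4),'yawz',round(yaw(R[:,2]),1))
print('to axis',np.round(R.T@(np.array([.5494,.123,0])-p.mean(0))*1000,1)[1:])
E
python3 av.py
```

```text
t 10.57 mean [0.5489 0.123  0.1284] sd [0.0001 0.     0.0002] F [-0.12  0.02 -0.9 ] M [-0.027  0.004  0.001] w 0.027719462241738345 tilt x [ 6.e-04  2.e-04 -1.e+00] yawz 58.0
to axis [-0.4  0.2]
```

step_arm([
  {"tx":5,"ty":0,"tz":0,"twist":0},
  {"tx":5,"ty":0,"tz":0,"twist":0},
  {"tx":3,"ty":0,"tz":0,"twist":0},
  {"tx":1,"ty":0,"tz":0,"twist":0},
  {"tx":1,"ty":0,"tz":0,"twist":0},
  {"tx":0,"ty":0,"tz":0,"twist":0},
])

```text
clock: 11.32
eef_pos: [0.5485, 0.123, 0.1128]
tool_rot: [-0.763, 1.571, 0.249]
ft_force: [-1.2, -0.5, -0.4]
grip_width: 0.0278
```

step_arm([
  {"tx":1,"ty":0,"tz":0,"twist":0},
  {"tx":1,"ty":0,"tz":0,"twist":0},
  {"tx":0,"ty":0,"tz":0,"twist":0},
])

```text
clock: 11.7
eef_pos: [0.5487, 0.1231, 0.1108]
tool_rot: [-0.657, 1.57, 0.355]
ft_force: [0.2, 0.5, -0.9]
grip_width: 0.0275
```

```bash
python3 av.py 4
```

```text
t 11.9 mean [0.5487 0.1231 0.1108] sd [0. 0. 0.] F [ 1.48  0.9  -1.08] M [ 0.113 -0.244  0.01 ] w 0.027595980587418332 tilt x [ 5.e-04  2.e-04 -1.e+00] yawz 58.0
to axis [-0.7  0.2]
```

step_arm([
  {"tx":0,"ty":-0.4,"tz":0.5,"twist":0},
  {"tx":1,"ty":0,"tz":0,"twist":0},
  {"tx":1,"ty":0,"tz":0,"twist":0},
  {"tx":0,"ty":0,"tz":0,"twist":0},
])

```text
clock: 12.4
eef_pos: [0.5489, 0.1232, 0.1086]
tool_rot: [2.524, 1.571, -2.747]
ft_force: [-0.4, 1.2, -1.0]
grip_width: 0.0277
```

```bash
python3 av.py 4
```

```text
t 12.6 mean [0.5489 0.1231 0.1086] sd [0. 0. 0.] F [ 0.18  0.39 -1.48] M [ 0.089 -0.043  0.028] w 0.027793457063729182 tilt x [-2.e-04 -1.e-04 -1.e+00] yawz 58.0
to axis [-0.5  0.2]
```

step_arm([
  {"tx":1.5,"ty":0,"tz":0,"twist":0},
  {"tx":1.5,"ty":0,"tz":0,"twist":0},
  {"tx":1.5,"ty":0,"tz":0,"twist":0},
  {"tx":0,"ty":0,"tz":0,"twist":0},
])

```text
clock: 13.1
eef_pos: [0.5489, 0.1232, 0.1041]
tool_rot: [2.534, 1.571, -2.737]
ft_force: [0.5, -0.1, -0.3]
grip_width: 0.0276
```

step_arm([
  {"tx":1.5,"ty":0,"tz":0,"twist":0},
  {"tx":1.5,"ty":0,"tz":0,"twist":0},
  {"tx":1.5,"ty":0,"tz":0,"twist":0},
  {"tx":0,"ty":0,"tz":0,"twist":0},
])

```text
clock: 13.6
eef_pos: [0.549, 0.1232, 0.0996]
tool_rot: [2.471, 1.571, -2.8]
ft_force: [-0.1, -0.2, 0.0]
grip_width: 0.0279
```

```bash
python3 av.py 4
```

```text
t 13.8 mean [0.549  0.1232 0.0997] sd [0. 0. 0.] F [ 0.15  0.13 -0.76] M [ 0.035  0.009 -0.008] w 0.027668451406628602 tilt x [-0.  0. -1.] yawz 58.0
to axis [-0.4  0.1]
```

step_arm([
  {"tx":1,"ty":0,"tz":0,"twist":0},
  {"tx":1,"ty":0,"tz":0,"twist":0},
  {"tx":0,"ty":0,"tz":0,"twist":0},
  {"tx":0,"ty":0,"tz":0,"twist":0},
])

```text
clock: 14.3
eef_pos: [0.549, 0.1232, 0.0977]
tool_rot: [-1.526, 1.571, -0.514]
ft_force: [-0.2, 0.8, -0.8]
grip_width: 0.0277
```

step_arm([
  {"tx":1,"ty":0,"tz":0,"twist":0},
  {"tx":1,"ty":0,"tz":0,"twist":0},
  {"tx":0,"ty":0,"tz":0,"twist":0},
])

```text
clock: 14.68
eef_pos: [0.5491, 0.1232, 0.0959]
tool_rot: [-0.586, 1.571, 0.426]
ft_force: [-1.1, 0.6, 4.6]
grip_width: 0.0279
```

```bash
python3 av.py 4
```

```text
t 14.88 mean [0.5491 0.1232 0.0959] sd [0. 0. 0.] F [-1.05 -0.48  4.76] M [-0.098  0.314  0.01 ] w 0.028028021745159632 tilt x [ 2.e-04  0.e+00 -1.e+00] yawz 58.0
to axis [-0.3 -0. ]
```

step_arm([
  {"tx":1,"ty":0,"tz":0,"twist":0},
  {"tx":1,"ty":0,"tz":0,"twist":0},
  {"tx":1,"ty":0,"tz":0,"twist":0},
  {"tx":1,"ty":0,"tz":0,"twist":0},
  {"tx":0,"ty":0,"tz":0,"twist":0},
])

```text
clock: 15.5
eef_pos: [0.5491, 0.1232, 0.0919]
tool_rot: [-0.514, 1.571, 0.498]
ft_force: [-2.2, -1.1, 7.7]
grip_width: 0.028
```

step_arm([
  {"tx":1,"ty":0,"tz":0,"twist":0},
  {"tx":1,"ty":0,"tz":0,"twist":0},
  {"tx":0.5,"ty":0,"tz":0,"twist":0},
  {"tx":0,"ty":0,"tz":0,"twist":0},
])

```text
clock: 16.0
eef_pos: [0.5491, 0.1232, 0.0896]
tool_rot: [-0.114, 1.571, 0.898]
ft_force: [-2.9, 0.3, 8.6]
grip_width: 0.0275
```

```bash
python3 av.py 4;python3 - <<'E'
from h import *
f=grab_frame('side');cv2.imwrite('pics/end.png',cv2.resize(f['img'][140:220,190:300,::-1],None,fx=6.5,fy=6.5,interpolation=cv2.INTER_CUBIC))
E
```

```text
t 16.2 mean [0.5491 0.1232 0.0896] sd [0. 0. 0.] F [-2.77 -0.54  8.3 ] M [-0.127  0.564  0.03 ] w 0.02798858766948384 tilt x [ 1.e-04  2.e-04 -1.e+00] yawz 58.0
to axis [-0.3 -0. ]
```

View pics/end.png

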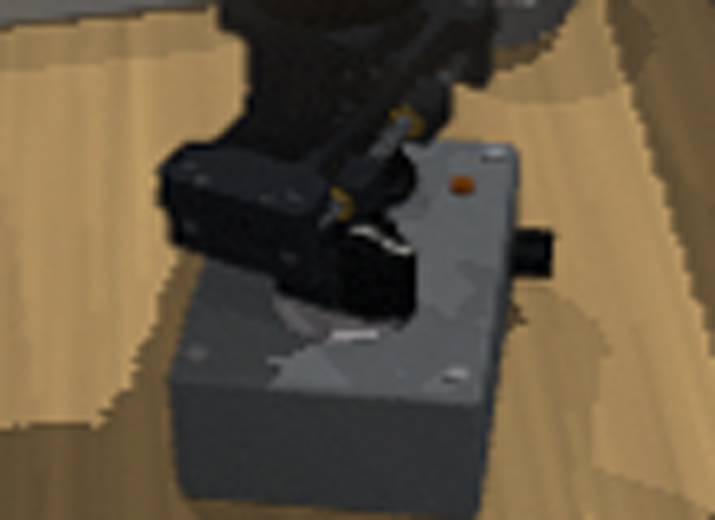

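```bash
python3 - <<'E'
from h import *
d=np.radians(-32);R=np.array([[np.cos(d),np.sin(d)],[-np.sin(d),np.cos(d)]])
L=[]
for i in range(5):
    f=grab_frame('side');P,u,v=cloud(f);q=(P[:,:2]-[.549,.1232])@R.T
    m=(abs(q[:,1])<.012)&(q[:,0]>.008)&(q[:,0]<.045)&(P[:,2]>.108)&(P[:,2]<.13);L.append(np.c_[q[m],P[m,2]])
L=np.vstack(L);top=L[L[:,2]>.114]
for lo in range(8,42,4):
    s=(top[:,0]*1e3>=lo)&(top[:,0]*1e3<lo+4)
    if s.any(): print(lo,s.sum(),np.round(np.median(top[s],0),4))
print(L.max(0))
f=grab_frame('top')
for q in ('mug','jar','size_ring','screwdriver','bowl','spare_knob'):
    print(q,[(round(r['p'],2),np.round(rayz(f,r['location'],0.0),3)) for r in mark_of(f,q)[:1]])
E
python3 st.py
```

```text
8 30 [ 0.01   -0.0018  0.119 ]
12 36 [ 0.0144 -0.0004  0.1198]
16 35 [0.0185 0.0008 0.1196]
20 52 [ 0.0216 -0.0003  0.1163]
24 27 [ 0.026  -0.0036  0.1156]
28 22 [ 0.0304 -0.0037  0.1156]
32 14 [ 0.0338 -0.0035  0.1153]
36 5 [ 0.0376 -0.0035  0.1154]
[0.03796766 0.01186942 0.122326  ]
mug [(0.63, array([ 0.647, -0.395,  0.   ]))]
jar [(0.88, array([0.779, 0.034, 0.   ]))]
size_ring [(0.68, array([ 0.609, -0.233,  0.   ]))]
screwdriver [(0.62, array([0.772, 0.039, 0.   ]))]
bowl [(0.68, array([0.658, 0.481, 0.   ]))]
spare_knob [(0.57, array([ 0.461, -0.125,  0.   ]))]
t 16.85 pos [0.5491 0.1232 0.0896] x [ 0.  0. -1.] yawy 147.98 yawz 57.98 F [-2.6 -0.3  7.6] w 0.0275 q [-0.54  0.62  0.32  1.89 -0.29  0.68  0.96]
[[ 0.    -0.848  0.53 ]
 [ 0.     0.53   0.848]
 [-1.    -0.     0.   ]]
```

```bash
python3 -c "
from rig import ticket;print(ticket.sign_off())"
```

```text
the job is handed in; nothing more can be done
None
```

The black pointer knob is on the D-shaft, fully home and held pressed in by the gripper. I handed the job in at about 17 s; `sign_off` gives no verdict.

**What I did:** I gripped the black bar knob across its cheeks (opening about 28 mm). I turned it from a yaw of about -16° to -32° to match the dial's index rib. I lowered it, nudging sideways about 0.5 mm when a light side contact showed, until the ceiling of the bore met the shaft. That contact came at a TCP height of about 97.5 mm. I then pressed on to 89.6 mm.

**Last checks:**
- **Press depth:** The TCP had moved about 7.9 mm past contact. The upward push was about 9 N, which the spring figures put at roughly 7 mm. The depth picture gave a knob top of about 119.6 mm, or roughly 8.4 mm of press. The three figures differ by about 1 mm, but all are well over 5 mm.
- **Fit:** The knob's top reads level. Its nose ends 38 mm from the shaft axis, so the knob is centred.
- **Side force:** A force of about 2.8 N remains from the press, which I left as harmless.
- **Bystanders:** The mug, jar, size ring and bowl were found within about 10 mm of their starting places. The spare knob read about 19 mm off, which I put down to network scatter, as the arm passed well above it.
- **Failed check:** The network's last screwdriver report fell on the jar, so I could not confirm the screwdriver's place. The arm never went near it.

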